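# Fetch the jar from under the shelf with the reacher

## Robot

A 7-joint arm with a two-finger parallel gripper is mounted at the origin on the work surface. World frame = base frame: x ahead of the robot, y to its left, z up, the work surface at z = 0. Lengths are in m, angles in rad, forces in N, time in s.
With the tool pointing down it reaches from about 0.425 to 0.8 m from the base axis. Payload 8.3 kg.
Tool frame: the origin (TCP) lies midway between the tips of the shut fingers; the grasp point (between the pads) lies 19 mm behind it; z points along the fingers, y is the line along which they close (so a half turn about z gives the same grasp; the last joint's range is limited). The gripper opens to 85 mm and grips with 20 to 120 N. Pads are 22 mm wide; open, the fingers measure 114 mm over their backs; the gripper's body (76 mm by 85 mm) begins 54 mm behind the grasp point. The pads swing forward as they close: fully open they stand 13 mm farther back than shut.
Start: joints at [1.167, 0.383, 0.016, 1.37, -0.006, 1.388, -0.046], TCP at [0.209, -0.589, 0.231] pointing down, gripper open.
Joint ranges: [-2.95, 2.95], [-0.25, 2.06], [-1.52, 1.56], [0.18, 2.33], [-1.44, 4.58], [0.02, 2.06], [-3.01, 3.01]. Speed limits (rad/s): [2.39, 2.39, 3.01, 3.01, 3.14, 3.14, 3.14].

## Interface

Orientations are given as a unit quaternion [x, y, z, w].
In Python, from station import status, optics, order gives the robot as it stands. The module is installed in compiled form; this text tells all that it offers.
- The arm moves only by the tool carry_out, never from a script. Its argument "commands" is a list of rows, each a list of 3 entries, a list of its own where there are three numbers: the opening, from -1 (shut) to 1 (fully open), then the shift along the tool's x, y, z in parts of the range, where 1.0 means 250 mm, then the turn about the tool's z in a scale on which 1.0 is 360 degrees. A call has 1 to 5 rows; each row is the pose to reach, as a shift and turn from the pose commanded when the call began, along the tool's axes at that moment; what a row does not reach only later rows make up. A row lasts 1/10 s, in which the tool goes at most 50 mm and 8.59 degrees, less where a joint would pass 70% of its speed; a pose out of reach is approached as far as the arm can. A call with a gripper value outside its range is refused whole. The fingers move at their own pace and stop on an object; "grip_force" is the grip in N (left out, the last holds). Time passes only in rows, so rows that repeat a pose let the fingers close. It gives the time, the measured TCP pose, the force, the opening and the grip force at its end, in the units of the state.
- status.read_state(): the state, without advancing time (a new reading comes with each control period).
- optics.read_camera(name): name is "scene" or "side" or "wrist"; returns a dict with "img" (420x560x3 uint8, red, green, blue), "z_map" (420x560 float32, m along the optical axis (not along the pixel's ray), 0 where there is no reading), "vertical_fov" (degrees; the focal length in pixels is half the picture's height over the tangent of half this angle, whatever the lens; pixels are square), "cx", "cy" (the principal point, pixels), "camera_from_world" (4x4, takes a point from world to camera coordinates). Camera axes: x right, y up, looking along -z (the intrinsics and any distortion apply to the point x, -y, -z); pixel columns grow to the right and rows downward; lengths in m; the calibration is good to about 2 mm. A picture is of the moment at which its call begins.
- order.close_job(): hands the job in; it is judged then, once.
The state is a dict: "t": time; "joint_pos": joint angles; "joint_vel": joint speeds; "tau": joint torques, N m; "position": TCP position; "tcp_rot": TCP orientation; "wrist_force": force on the tool from outside, world axes, zero at the start; "moment": the same for the moment, N m; "width": finger opening in m; "grip_force": force on a finger pad.
Only numpy, scipy, OpenCV 4.12 (cv2) and the standard library are available. Lean on these libraries where they do the work, as an engineer would, in place of code of your own. Each camera call takes 0.05 s, during which the arm holds its last target. There are 200 camera calls.

## Task

The small glass jar with the flat steel lid has been pushed in under the wire shelf, where no hand fits. Pick up the reacher by its handle, put its open jaws round the jar, squeeze the trigger so that they close on it firmly but gently, lift and carry the jar out, and stand it upright on the chopping board, set down softly rather than dropped; then lay the reacher flat on the worktop with its jaws open and clear of the jar. Do not touch the jar with the gripper, and leave the tin, the small china cup and the bowl at the shelf where they stand.

Things in the scene. Friction and masses are not known exactly. Their poses are not given: they have to be found in the camera images.
- reacher: reacher (hand-held grabber), 305 mm long, 0.33 kg, lying flat. Origin: underside of the handle, midway between the two grip faces; x along the shaft to the jaws, z up, +y the trigger's side. Grey handle x -77 to +73 mm, 45 mm tall; round shaft 14 mm thick at height 30 mm, jaw pivots at x = 155. Ahead of the handle nothing is lower than 9 mm, at the jaws 15 mm
- grip (a point): where to hold the reacher: (0, 0, 22.5) mm in its frame. Fixed grip face at y = -28 mm, black trigger bar's outer face at y = +28 mm (bar 12 thick, 90 long, 43 tall): 56 mm across with the trigger out, 42 fully in. One finger on each face. A grip of 5 to 7 N carries the reacher with jaws open; 20 to 30 N closes the jaws and holds the jar; 50 N or more overstrains the glass
- trigger (a joint): trigger travel: 0 out (jaws open) to 0.014 m fully in (jaws shut on nothing). A spring pushes it out: 8 N at 0, 11 N at 10 mm, 12 N at 14 mm. Each mm turns each jaw 0.03 rad; on the centred 46 mm jar it stops near 10 mm (46 mm across the grip faces). As both fingers close equally, the reacher's body moves to its own +y by half of the trigger's travel
- jaw_mid (a point): point on the reacher midway between its jaw pads, at (205, 0, 30) mm in the reacher's frame: where the jar's axis should be when the jaws close
- jaw_l: the reacher's jaw on +y, driven by the trigger: a steel finger 70 mm long from a pivot at (155, 12) mm of the reacher, with a shallow V-shaped rubber pad 30 mm tall (heights 15 to 45 mm); origin at the pivot, level with the reacher's underside. Open, the mouth between the pads' front lips is about 74 mm and the jaws measure about 100 mm over all
- jaw_r: the mirror-image jaw on -y, pivot at (155, -12) mm
- jar: upright round herb jar, plain thin glass with a flat steel lid, diameter 46 mm, height 80 mm, about 0.11 kg, under the wire shelf; origin at the centre of its underside
- shelf: fixed white wire shelf standing on the worktop, 220 mm deep (its x), 360 mm wide (its y), clear height 125 mm, open on all sides between four 10 mm corner legs at x = +-110, y = +-180 mm; wires 45 mm apart on top. Origin on the worktop under its centre. Its open front is at x = -110 mm, facing the clear worktop; +x points into the gap
- board: fixed wooden chopping board on the worktop, 150 (its x) x 200 (its y) x 12 mm thick; origin at the centre of its underside, so its top is 12 mm above it
- tin: steel tin, diameter 54 mm, height 100 mm, standing under the shelf; origin at the underside; leave it alone
- eggcup: small white china cup, open on top, diameter 50 mm, height 62 mm, standing under the shelf; origin at the underside; leave it alone
- bowl: blue china bowl, 110 mm across, origin at its underside, on top of the shelf; leave it alone
Things that resemble listed ones, but are neither listed nor needed, are in the scene too. Leave any red or turquoise look-alike of the jar alone.

How it is judged:
On the way, in this order (a step that is already met when the one before it is completed fails the run):
1. both jaws of the reacher are closed on the jar under the shelf (contact force between each of jaw_l, jaw_r and jar above 0.8 N and x of jar in the frame of shelf above -0.11 m), for 0.2 s.
2. the jar, gripped by both jaws, is clear of the shelf's front and lifted off the worktop (contact force between each of jaw_l, jaw_r and jar above 0.8 N and x of jar in the frame of shelf below -0.14 m and height (world z) of jar above 0.006 m), for 0.2 s.
At the end, for the whole second after the job is handed in: The jar stands upright (within 0.08 rad) and still on the board, its axis at least 20 mm inside the board's edges; the reacher lies flat (within 0.08 rad) and still on the worktop, its underside within 8 mm of it, trigger out (travel under 3 mm), nothing of it touching the jar (x of jar in the frame of board between -0.055 and 0.055 m and y of jar in the frame of board between -0.08 and 0.08 m and z of jar in the frame of board between 0.009 and 0.016 m and angle between each of jar, reacher's own z axis and vertical below 0.08 rad and linear speed of each of jar, reacher below 0.02 m/s and contact force between each of jaw_l, jaw_r, reacher and jar below 0.05 N and height (world z) of reacher below 0.008 m and value of joint trigger below 0.003 m).
It fails at once if the gripper or the arm touches the jar (contact force between any of the fingers, the arm and jar above 0.3 N).
It fails at once if the glass is overstrained: a jaw presses it with more than 14 N, or it is pressed onto the board with more than 15 N (contact force between any of jaw_l, jaw_r and jar above 14 N or contact force between jar and board above 15 N).
It fails at once if the jar tips by more than 0.5 rad (angle between jar's own z axis and vertical above 0.5 rad).
It fails at once if the jar is let fall onto the board or worktop (faster than 0.35 m/s with no jaw on it, a drop of over 6 mm) (linear speed of jar above 0.35 m/s and contact force between each of jaw_l, jaw_r and jar below 0.05 N).
It fails at once if the tin, small cup or bowl is moved by more than 25 mm (distance of any of tin, eggcup, bowl from where it was at the start of the episode above 0.025 m).
It also fails if it takes over 58 s, if anything falls off the work surface, if the arm or the gripper's body presses on something with over 40 N, if the wrist force passes 120 N, or if a joint passes its speed limit or range.

## Working session

There is one attempt and no reset: what is moved stays moved. The work goes in short steps, Python scripts to look and compute and a tool call to move; the robot and the scene stay as the last step left them, time stands still between calls to the robot, and variables do not carry over. Pictures are saved under pics/ and viewed, at most 12 in all, crops included, and the job is handed in when it is done.

Besides the shell and the picture viewer there is one more tool, called after ">>>" by a JSON object that holds its "name" and its "arguments". carry_out: Moves the arm, as the interface text tells. Its arguments: {"type":"object","properties":{"commands":{"type":"array","items":{"type":"array"}},"grip_force":{"type":"number"}},"required":["commands"]}

```bash
mkdir -p pics; cat > h.py <<'E'
import numpy as np, cv2
from station import status, optics, order
def cam(n):
    c=optics.read_camera(n); c['f']=210/np.tan(np.radians(c['vertical_fov'])/2); return c
def pts(c):
    h,w=c['z_map'].shape; u,v=np.meshgrid(np.arange(w),np.arange(h)); z=c['z_map']
    P=np.stack([(u-c['cx'])/c['f']*z,-(v-c['cy'])/c['f']*z,-z,np.ones_like(z)],-1)
    W=P@np.linalg.inv(c['camera_from_world']).T
    W=W[...,:3]; W[z<=0]=np.nan; return W
def save(c,n): cv2.imwrite(n,c['img'][...,::-1])
E
python3 - <<'E'
from h import *
s=status.read_state(); print(s)
for n in('scene','side','wrist'):
    c=cam(n); save(c,f'pics/{n}0.png'); np.savez(f'{n}0.npz',W=pts(c),img=c['img'])
    print(n,{k:v for k,v in c.items() if k not in('img','z_map')}, (c['z_map']==0).mean())
E
```

```text
{'t': 0.0, 'joint_pos': array([ 1.16706423,  0.3842503 ,  0.01640118,  1.3711794 , -0.00632153,
        1.38823262, -0.04648016]), 'joint_vel': array([ 0.00058169, -0.00071753,  0.00036077,  0.0004831 , -0.00054011,
       -0.00021736,  0.00180159]), 'tau': array([ 1.85447807e-04, -6.27596784e+01,  8.44476521e-01, -3.71815431e+01,
        1.65303232e-02,  1.39981459e-02, -5.02801385e-06]), 'position': array([ 0.20876869, -0.58854382,  0.2302601 ]), 'tcp_rot': array([ 9.85509189e-01,  1.69619040e-01, -1.85005353e-04, -9.93156276e-04]), 'wrist_force': array([ 0.70412131, -0.00748184,  0.96012824]), 'moment': array([ 0.01139553, -0.01336339, -0.0036398 ]), 'grip_force': 0.0, 'width': 0.08544867350573798}
scene {'vertical_fov': 45.38868135153269, 'cx': 275.87535289935954, 'cy': 206.20666538348917, 'camera_from_world': array([[-0.69660443,  0.7174162 , -0.00750082,  0.351156  ],
       [-0.48484917, -0.46302642,  0.74197562,  0.25968784],
       [ 0.52883225,  0.52050027,  0.6703849 , -1.61368733],
       [ 0.        ,  0.        ,  0.        ,  1.        ]]), 'f': np.float64(502.16047528
[... 163 characters left out ...]
, -0.13846483, -0.01973982, -0.59162499],
       [ 0.09139079,  0.53368502,  0.84073065, -0.21837413],
       [-0.10587678, -0.83427082,  0.54109363, -0.99804928],
       [ 0.        ,  0.        ,  0.        ,  1.        ]]), 'f': np.float64(413.46539719171454)} 0.00407312925170068
wrist {'vertical_fov': 69.74830744985157, 'cx': 281.220758620206, 'cy': 212.20458419585918, 'camera_from_world': array([[ 0.33415782, -0.94251295, -0.00280923, -0.62474952],
       [ 0.91028514,  0.32350173, -0.25831686,  0.03313362],
       [ 0.24437578,  0.0837614 ,  0.96605616, -0.378827  ],
       [ 0.        ,  0.        ,  0.        ,  1.        ]]), 'f': np.float64(301.31751612129136)} 0.006092687074829932
```

View pics/scene0.png

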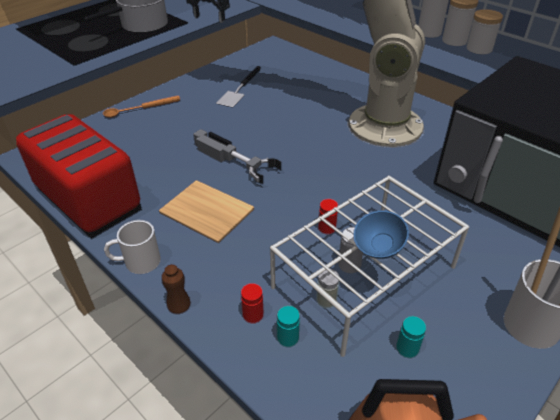

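View pics/side0.png

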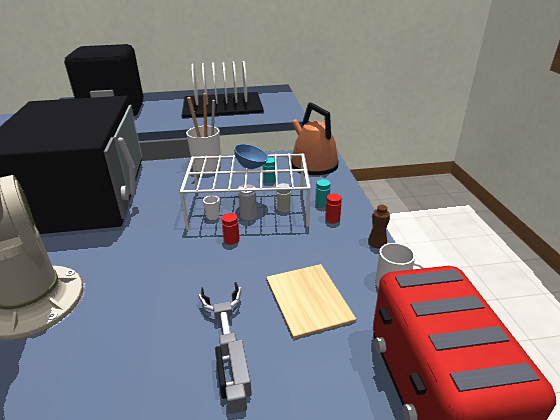

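The scene view shows the reacher at about (235,155), the board at (207,210) and the shelf around (370,245). In the side view the small cup is at (211,207), the tin at (247,203), the jar at (283,198) and the reacher at (228,345). There is a red look-alike just in front of the shelf at (231,228).

```bash
python3 - <<'E'
from h import *
S=np.load('side0.npz');W=S['W'];I=S['img'];hsv=cv2.cvtColor(I,cv2.COLOR_RGB2HSV)
C=np.load('scene0.npz');W2=C['W'];
for nm,(r0,r1,c0,c1) in dict(jar=(183,214,275,293),tin=(187,222,238,257),cup=(195,221,202,221),red=(212,246,221,240),red2=(193,224,325,343),teal=(178,208,315,331)).items():
    p=W[r0:r1,c0:c1].reshape(-1,3); p=p[(p[:,2]>.02)&(p[:,2]<.118)]
    print(nm,len(p),np.nanmedian(p,0).round(4),np.percentile(p,[3,97],0).round(3).tolist())
for nm,(u,v) in dict(boardTL=(268,277),TR=(320,266),BR=(354,318),BL=(298,334),legFL=(185,225),legFR=(308,228),table=(180,300)).items(): print(nm,W[v,u].round(4))
# scene heights
X=W2.reshape(-1,3); m=(X[:,2]>.12)&(X[:,2]<.14)&(X[:,0]>0)
# ortho map of both clouds over whole bench
allp=np.vstack([W.reshape(-1,3),X]);col=np.vstack([I.reshape(-1,3),C['img'].reshape(-1,3)])
ok=np.isfinite(allp).all(1)&(allp[:,2]>-.02)&(allp[:,2]<.3);allp=allp[ok];col=col[ok]
o=np.argsort(allp[:,2]);allp=allp[o];col=col[o]
print(allp.min(0),allp.max(0))
M=np.zeros((600,800,3),np.uint8)
u=((allp[:,0]-.0)*700).astype(int);v=(300-(allp[:,1]+.0)*700).astype(int)
k=(u>=0)&(u<800)&(v>=0)&(v<600);M[v[k],u[k]]=col[k]
M=cv2.dilate(M,np.ones((2,2)));cv2.imwrite('pics/ortho.png',M[...,::-1])
E
```

```text
jar 282 [0.6623 0.2935 0.0545] [[0.643, 0.286, 0.022], [0.686, 0.323, 0.081]]
tin 432 [0.5488 0.2623 0.0635] [[0.525, 0.255, 0.023], [0.574, 0.286, 0.101]]
cup 265 [0.4398 0.2852 0.0488] [[0.419, 0.276, 0.023], [0.46, 0.322, 0.063]]
red 385 [0.4918 0.1505 0.062 ] [[0.471, 0.143, 0.024], [0.512, 0.18, 0.082]]
red2 363 [0.7987 0.2057 0.0571] [[0.782, 0.198, 0.023], [0.821, 0.292, 0.081]]
teal 343 [0.7865 0.2959 0.0637] [[0.771, 0.207, 0.024], [0.81, 0.328, 0.081]]
boardTL [ 0.5755 -0.0204  0.012 ]
TR [0.7136 0.0013 0.0107]
BR [ 0.7475 -0.184   0.0116]
BL [ 0.6169 -0.2078  0.0104]
legFL [0.3593 0.2428 0.0152]
legFR [ 0.7215  0.1899 -0.0014]
table [ 0.3583 -0.0537 -0.0004]
[-0.93240066 -1.78005269 -0.01999874] [2.17470464 1.79234395 0.29999525]
```

View pics/ortho.png

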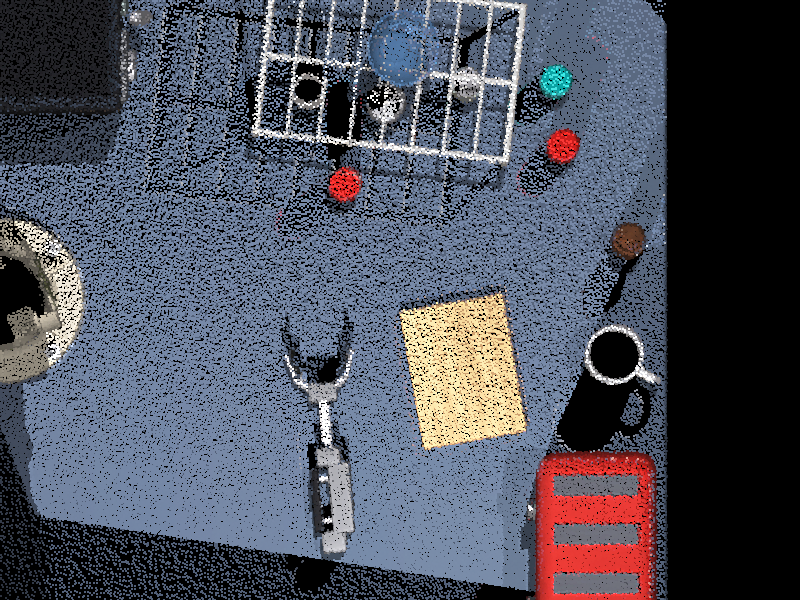

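The top-down map (700 px/m) shows the reacher heading about +y, handle near (333,490). The board centre is near (463,370), the jar near (466,85) and the tin near (386,103). The shelf front runs from (253,133) to (508,160).

```bash
cat > fit.py <<'E'
from h import *
from scipy.optimize import least_squares
def circ(p,r,x0):
    f=lambda q:np.hypot(p[:,0]-q[0],p[:,1]-q[1])-r
    s=least_squares(f,x0,loss='soft_l1',f_scale=.002); return s.x.round(4),np.median(abs(s.fun)).round(4)
def box(p): 
    (c,s,a)=cv2.minAreaRect((p[:,:2]*1000).astype(np.float32)); return np.round(c,1),np.round(s,1),round(a,2)
E
python3 - <<'E'
from fit import *
A={n:np.load(n+'0.npz') for n in('side','scene','wrist')}
for n in('side','scene'):
    p=A[n]['W'].reshape(-1,3);I=A[n]['img'].reshape(-1,3);h=cv2.cvtColor(A[n]['img'],cv2.COLOR_RGB2HSV).reshape(-1,3).astype(int)
    p0=p
    def sel(x0,x1,y0,y1,z0,z1): return (p[:,0]>x0)&(p[:,0]<x1)&(p[:,1]>y0)&(p[:,1]<y1)&(p[:,2]>z0)&(p[:,2]<z1)
    print('==',n)
    for nm,x,y,r,H in(('jar',.664,.309,.023,.076),('tin',.549,.285,.027,.095),('cup',.44,.3,.025,.06),('red',.492,.172,.023,.076)):
        m=sel(x-.04,x+.04,y-.045,y+.04,.02,H-.006)
        if m.sum()>20: print(nm,m.sum(),circ(p[m],r,[x,y]))
        m=sel(x-.04,x+.04,y-.045,y+.04,H+.002,H+.008)
        if m.sum()>8: print('  top',m.sum(),p[m].mean(0).round(4), p[m,2].max().round(4))
    m=sel(.55,.78,-.23,.03,.008,.016)&(h[:,0]<30)&(h[:,1]>60); print('board',m.sum(),box(p[m]),np.median(p[m,2]))
    m=sel(.3,.8,.15,.5,.122,.15)&(h[:,1]<60); print('shelf',m.sum(),box(p[m]),np.median(p[m,2]))
    b=p[m]; 
    m=sel(.4,.55,-.45,-.08,.041,.05); print('handletop',m.sum(),box(p[m]) if m.sum()>5 else'',np.median(p[m,2]))
    m=sel(.4,.55,-.2,-.12,.03,.042); print('shaft',m.sum(),np.polyfit(p[m,1],p[m,0],1) if m.sum()>5 else '')
    m=sel(.38,.53,-.12,.02,.03,.06); print('jaws',m.sum(),box(p[m]))
    m=sel(.38,.53,-.06,.02,.02,.06);q=p[m]; L=q[q[:,0]<.455];R=q[q[:,0]>.455];print(L.mean(0),R.mean(0))
E
```

```text
== side
jar 208 (array([0.6654, 0.3117]), np.float64(0.001))
  top 49 [0.6662 0.3141 0.0804] 0.0823
tin 342 (array([0.55  , 0.2846]), np.float64(0.001))
  top 68 [0.5506 0.2842 0.1003] 0.1027
cup 170 (array([0.44  , 0.3023]), np.float64(0.0021))
  top 15 [0.4436 0.2928 0.0636] 0.0665
red 239 (array([0.4914, 0.1677]), np.float64(0.001))
  top 108 [0.4913 0.1649 0.0803] 0.0832
board 3839 (array([ 660.6, -101.3]), array([150.3, 202.5]), 9.95) 0.011883786339329183
shelf 1400 (array([554.9, 331. ]), array([235.6, 369.8]), 83.23) 0.13380208857215387
handletop 1480 (array([ 459.4, -221.3]), array([ 83.1, 280.3]), 1.78) 0.044442480007089835
shaft 317 [-0.13983351  0.4391033 ]
jaws 234 (array([456.2, -92.8]), array([97.9, 59.4]), 5.93)
[nan nan nan] [ 0.49294067 -0.05911136  0.04247436]
== scene
jar 225 (array([0.6647, 0.3087]), np.float64(0.0007))
  top 196 [0.6693 0.31   0.0801] 0.0835
tin 350 (array([0.5498, 0.2823]), np.float64(0.0008))
  top 113 [0.5551 0.2735 0.0998] 0.1028
red 205 (array([0.4913, 0.1649]), np.float64(0.0009))
  top 155 [0.493  0.165  0.0803] 0.0839
board 2939 (array([ 662.3, -101. ]), array([152.2, 203.6]), 10.52) 0.011962269529755987
shelf 3538 (array([555.8, 329.9]), array([230.2, 372.1]), 83.49) 0.13456630164691563
handletop 474 (array([ 462.1, -221.2]), array([ 83.6, 282.8]), 2.52) 0.044592208300781144
shaft 146 [-0.10625679  0.44875049]
jaws 206 (array([460. , -91.7]), array([96.8, 58.5]), 5.16)
[nan nan nan] [ 0.49661195 -0.05920326  0.03549152]<stdin>:19: RuntimeWarning: Mean of empty slice.
  ret = um.true_divide(
```

Units first: shifts go in shares of 250 mm and turns go in shares of 360 degrees. So -200 mm / 250 = -0.8, -160 mm / 250 = -0.64, -42 degrees / 360 = -0.1167.

>>> {"name": "carry_out", "arguments": {"commands": [[1,[0.08,-0.16,-0.04],-0.0236],[1,[0.16,-0.32,-0.08],-0.0472],[1,[0.24,-0.48,-0.12],-0.0708],[1,[0.32,-0.64,-0.16],-0.0944],[1,[0.4,-0.8,-0.2],-0.1167]]}}

```text
t: 0.65
position: [0.2362, -0.3652, 0.2813]
tcp_rot: [0.858, 0.514, -0.0, -0.0]
wrist_force: [0.7, -0.3, 1.2]
width: 0.0852
grip_force: 0.0
```

In the tool's units: 206 mm / 250 = 0.824, 164 mm / 250 = 0.656, -35 degrees / 360 = -0.0972.

>>> {"name": "carry_out", "arguments": {"commands": [[1,[0.164,0.128,0],-0.0194],[1,[0.328,0.256,0],-0.0389],[1,[0.492,0.384,0],-0.0583],[1,[0.656,0.512,0],-0.0778],[1,[0.824,0.64,0],-0.0972]]}}

```text
t: 1.15
position: [0.4667, -0.2657, 0.2813]
tcp_rot: [0.664, 0.748, 0.0, 0.0]
wrist_force: [0.4, -0.4, 1.0]
width: 0.0856
grip_force: 0.0
```

```bash
python3 - <<'E'
from fit import *
c=cam('wrist');save(c,'pics/w1.png');p=pts(c);np.savez('w1.npz',W=p,img=c['img']);p=p.reshape(-1,3)
print(status.read_state()['position'],status.read_state()['tcp_rot'], (np.linalg.inv(c['camera_from_world'])[:3,3]).round(3))
def sel(x0,x1,y0,y1,z0,z1): return (p[:,0]>x0)&(p[:,0]<x1)&(p[:,1]>y0)&(p[:,1]<y1)&(p[:,2]>z0)&(p[:,2]<z1)
print('table',np.nanmedian(p[:,2]))
m=sel(.38,.56,-.4,-.145,.041,.052);print('handle',m.sum(),box(p[m]))
m=sel(.38,.56,-.2,-.12,.033,.041);print('shaft',m.sum(),np.polyfit(p[m,1],p[m,0],1),np.polyval(np.polyfit(p[m,1],p[m,0],1),-.15))
m=sel(.38,.56,-.13,.02,.02,.06);print('jaws',m.sum(),box(p[m]))
E
```

```text
[ 0.47329858 -0.25928497  0.2803127 ] [ 6.57641320e-01  7.53327023e-01  2.49167940e-03 -2.86798692e-04] [ 0.46  -0.202  0.424]
table 0.0006215202160602951
handle 3357 (array([ 470.9, -252.2]), array([ 55.9, 217.8]), 5.21)
shaft 1048 [-0.13961253  0.43971709] 0.46065896591593014
jaws 1491 (array([457.3, -98.4]), array([97.9, 66.6]), 5.41)
```

View pics/w1.png

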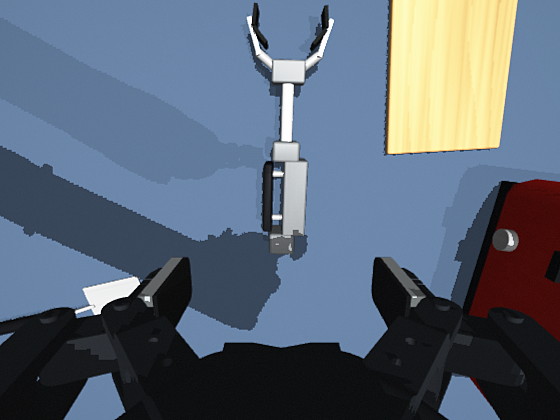

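The wrist view shows the handle at columns 262–307, rows 160–252, with the black trigger on its left. The collar is at (286,151), the pivot block at (288,72) and the jaw tips at (255,8) and (327,12).

```bash
python3 - <<'E'
from fit import *
d=np.load('w1.npz');W=d['W'];H=W[...,2]
for v in range(66,266,8):
    k=np.where(H[v,240:340]>.02)[0]+240
    if len(k): 
        a,b=k.min(),k.max(); print(v,a,b,W[v,a].round(4),W[v,b].round(4),'hmax',np.nanmax(H[v,a:b+1]).round(4), 'wid',(np.hypot(*(W[v,a]-W[v,b])[:2])*1000).round(1))
# shaft centreline via points on shaft top, and jaws tip
for (u,v) in ((288,100),(287,130),(288,72),(293,245),(256,8),(326,10),(286,151)): print((u,v),W[v,u].round(4))
E
```

```text
66 267 312 [ 0.4341 -0.1284  0.0322] [ 0.4875 -0.1215  0.0293] hmax 0.043 wid 53.9
74 272 305 [ 0.4413 -0.1376  0.0394] [ 0.4799 -0.133   0.0394] hmax 0.0427 wid 38.8
82 272 304 [ 0.4421 -0.1456  0.0347] [ 0.4798 -0.142   0.0407] hmax 0.0412 wid 37.9
90 283 293 [ 0.4562 -0.1528  0.0335] [ 0.4683 -0.1511  0.0314] hmax 0.0375 wid 12.2
98 282 293 [ 0.4561 -0.1618  0.0315] [ 0.4694 -0.1601  0.0305] hmax 0.0377 wid 13.5
106 282 292 [ 0.4572 -0.171   0.0325] [ 0.4693 -0.1698  0.0345] hmax 0.0377 wid 12.2
114 282 292 [ 0.4583 -0.1804  0.0341] [ 0.4705 -0.1789  0.0332] hmax 0.0382 wid 12.3
122 282 292 [ 0.4594 -0.1898  0.0327] [ 0.4718 -0.1883  0.0322] hmax 0.038 wid 12.5
130 281 292 [ 0.4593 -0.1994  0.0312] [ 0.4731 -0.1978  0.0294] hmax 0.038 wid 13.9
138 281 291 [ 0.4604 -0.2091  0.0318] [ 0.4729 -0.2076  0.0333] hmax 0.0375 wid 12.6
146 273 299 [ 0.4517 -0.2196  0.0424] [ 0.4836 -0.2158  0.0436] hmax 0.0464 wid 32.1
154 273 299 [ 0.4528 -0.2293  0.0418] [ 0.4849 -0.2255  0.0429] hmax 0.0467 wid 32.4
162 266 307 [ 0.4443 -0.2424  0.0204] [ 0.4961 -0.2339  0.0441] hmax 0.0457 wid 52.4
170
[... 484 characters left out ...]
 hmax 0.0455 wid 54.7
218 263 305 [ 0.449  -0.3129  0.0437] [ 0.5039 -0.3069  0.0417] hmax 0.0457 wid 55.3
226 263 304 [ 0.4501 -0.3237  0.044 ] [ 0.5038 -0.3172  0.0445] hmax 0.0464 wid 54.1
234 270 304 [ 0.4605 -0.3342  0.0427] [ 0.5055 -0.3287  0.0431] hmax 0.0462 wid 45.3
242 269 294 [ 0.4604 -0.3463  0.0408] [ 0.4939 -0.3422  0.0411] hmax 0.0459 wid 33.8
250 269 293 [ 0.4616 -0.3579  0.0406] [ 0.4939 -0.3532  0.0427] hmax 0.046 wid 32.6
(288, 100) [ 0.4636 -0.1637  0.0372]
(287, 130) [ 0.4667 -0.1986  0.038 ]
(288, 72) [ 0.4597 -0.1339  0.0429]
(293, 245) [ 0.4929 -0.346   0.043 ]
(256, 8) [ 0.4168 -0.0742  0.0457]
(326, 10) [ 0.4936 -0.0667  0.0447]
(286, 151) [ 0.4684 -0.2236  0.0448]
```

In the tool's units: 200 mm / 250 = 0.8, 170 mm / 250 = 0.68, 2.9 degrees / 360 = 0.0081.

>>> {"name": "carry_out", "arguments": {"commands": [[1,[-0.048,-0.004,0.16],0.0056],[1,[-0.1,-0.012,0.32],0.0081],[1,[-0.1,-0.012,0.5],0.0081],[1,[-0.1,-0.012,0.68],0.0081],[1,[-0.1,-0.012,0.8],0.0081]]}}

```text
t: 1.7
position: [0.4633, -0.2911, 0.0778]
tcp_rot: [0.685, 0.729, -0.0, -0.002]
wrist_force: [-1.0, -0.2, -0.5]
width: 0.0856
grip_force: 0.0
```

```bash
python3 - <<'E'
from fit import *
s=status.read_state();q=s['tcp_rot'];print(s['position'],np.degrees(2*np.arctan2(q[1],q[0])),s['wrist_force'],s['t'])
c=cam('wrist');W=pts(c);H=W[...,2];save(c,'pics/w2.png')
s=status.read_state();q=s['tcp_rot'];print(s['position'],np.degrees(2*np.arctan2(q[1],q[0])))
for v in range(80,420,20):
    k=np.where((H[v,200:380]>.03)&(H[v,200:380]<.05))[0]+200
    if len(k)>4: print(v,k.min(),k.max(),W[v,k.min()].round(4),W[v,k.max()].round(4))
E
```

```text
[ 0.46331947 -0.29113362  0.07776199] 93.60613906706898 [-1.01892825 -0.18723812 -0.46019075] 1.7
[ 0.46118387 -0.28988981  0.07359784] 93.6157780471707
80 283 306 [ 0.4591 -0.1976  0.0315] [ 0.4723 -0.1969  0.0326]
100 284 306 [ 0.4604 -0.2085  0.0318] [ 0.4732 -0.2077  0.0326]
120 267 325 [ 0.4515 -0.2207  0.0428] [ 0.4843 -0.2187  0.0419]
140 267 324 [ 0.4519 -0.2318  0.0402] [ 0.4845 -0.2296  0.0437]
160 250 344 [ 0.4426 -0.2438  0.0417] [ 0.4974 -0.2402  0.0427]
180 250 343 [ 0.443  -0.2556  0.0414] [ 0.4978 -0.2516  0.0446]
200 251 343 [ 0.4441 -0.2678  0.0415] [ 0.4996 -0.264   0.0425]
220 252 342 [ 0.4452 -0.2803  0.0417] [ 0.5002 -0.2763  0.0434]
240 254 342 [ 0.4471 -0.2924  0.0442] [ 0.5017 -0.2892  0.0434]
260 255 341 [ 0.4483 -0.3056  0.0444] [ 0.5024 -0.3022  0.0443]
280 256 341 [ 0.4495 -0.3198  0.0437] [ 0.5044 -0.3169  0.0425]
300 271 339 [ 0.4599 -0.3358  0.0401] [ 0.5043 -0.3303  0.0443]
320 271 320 [ 0.4607 -0.3492  0.0429] [ 0.4937 -0.3475  0.0421]
```

View pics/w2.png

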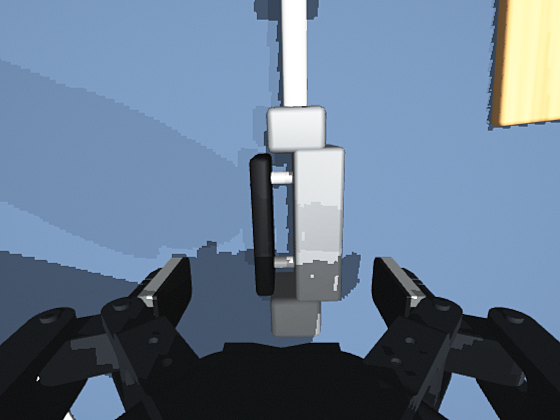

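The close wrist view shows the trigger bar on the left (column ~258, rows 155–295) and the grip body at columns 295–343. The fingers straddle the handle.

In the tool's units: -1.6 degrees / 360 = -0.0044.

>>> {"name": "carry_out", "arguments": {"commands": [[1,[0,0,0],-0.0022],[1,[0,0,0],-0.0044],[1,[0,0,0],-0.0044],[1,[0,0,0],-0.0044]]}}

```text
t: 2.15
position: [0.4662, -0.2925, 0.0832]
tcp_rot: [0.674, 0.739, 0.0, 0.002]
wrist_force: [-0.3, 0.7, 0.3]
width: 0.0855
grip_force: 0.0
```

```bash
cat > st.py <<'E'
from h import *
def S():
    s=status.read_state();q=s['tcp_rot'];return round(s['t'],2),s['position'].round(4),'yaw',np.degrees(2*np.arctan2(q[1],q[0])).round(2),'w',s['width'].round(4),s['grip_force'],s['wrist_force'].round(1),s['moment'].round(2)
if __name__=='__main__': print(*S())
E
python3 st.py
```

```text
Traceback (most recent call last):
  File "st.py", line 4, in <module>
    if __name__=='__main__': print(*S())
                                    ~^^
  File "st.py", line 3, in S
    s=status.read_state();q=s['tcp_rot'];return round(s['t'],2),s['position'].round(4),'yaw',np.degrees(2*np.arctan2(q[1],q[0])).round(2),'w',s['width'].round(4),s['grip_force'],s['wrist_force'].round(1),s['moment'].round(2)
                                                                                                                                              ^^^^^^^^^^^^^^^^
AttributeError: 'float' object has no attribute 'round'
```

In the tool's units: 60 mm / 250 = 0.24, 40 mm / 250 = 0.16.

>>> {"name": "carry_out", "arguments": {"commands": [[1,[0.016,0.016,0.04],0],[1,[0.028,0.032,0.08],0],[1,[0.028,0.032,0.16],0],[1,[0.028,0.032,0.24],0],[1,[0.028,0.032,0.24],0]]}}

```text
t: 2.65
position: [0.4706, -0.2824, 0.0179]
tcp_rot: [0.674, 0.739, -0.0, -0.003]
wrist_force: [-0.6, 0.6, 0.2]
width: 0.0852
grip_force: 0.0
```

```bash
sed -i "s/s\['width'\].round(4)/round(s['width'],4)/" st.py; python3 st.py
```

```text
2.65 [ 0.4706 -0.2824  0.0179] yaw 95.27 w 0.0852 0.0 [-0.6  0.6  0.2] [ 0.01  0.01 -0.02]
```

In the tool's units: 18 mm / 250 = 0.072, 13 mm / 250 = 0.052.

>>> {"name": "carry_out", "arguments": {"commands": [[1,[-0.008,0.012,0.028],0],[1,[-0.008,0.012,0.052],0],[1,[-0.008,0.012,0.072],0],[1,[-0.008,0.012,0.072],0],[1,[-0.008,0.012,0.072],0]]}}

```text
t: 3.15
position: [0.4757, -0.286, 0.0035]
tcp_rot: [0.674, 0.739, 0.0, 0.0]
wrist_force: [0.4, 0.5, -0.1]
width: 0.0854
grip_force: 0.0
```

>>> {"name": "carry_out", "arguments": {"commands": [[1,[0,0,0],0],[1,[0,0,0],0]]}}

```text
t: 3.35
position: [0.4758, -0.286, 0.0037]
tcp_rot: [0.674, 0.739, 0.0, 0.0]
wrist_force: [0.1, 0.8, -0.2]
width: 0.0855
grip_force: 0.0
```

In the tool's units: -2 mm / 250 = -0.008, 1 mm / 250 = 0.004.

>>> {"name": "carry_out", "arguments": {"commands": [[-1,[0.004,-0.008,0],0],[-1,[0.004,-0.008,0],0],[-1,[0.004,-0.008,0],0],[-1,[0.004,-0.008,0],0],[-1,[0.004,-0.008,0],0]], "grip_force": 6}}

```text
t: 3.85
position: [0.4781, -0.2849, 0.006]
tcp_rot: [0.673, 0.739, 0.002, 0.004]
wrist_force: [7.1, 2.2, 9.7]
width: 0.0416
grip_force: 21.8
```

>>> {"name": "carry_out", "arguments": {"commands": [[-1,[0,0,0],0],[-1,[0,0,0],0],[-1,[0,0,0],0],[-1,[0,0,0],0],[-1,[0,0,0],0]]}}

```text
t: 4.35
position: [0.4781, -0.2849, 0.0059]
tcp_rot: [0.673, 0.739, 0.002, 0.004]
wrist_force: [6.8, 1.8, 8.6]
width: 0.0418
grip_force: 21.8
```

In the tool's units: -3 mm / 250 = -0.012.

>>> {"name": "carry_out", "arguments": {"commands": [[0.3,[0,0,-0.012],0],[0.3,[0,0,-0.012],0],[0.3,[0,0,-0.012],0],[0.3,[0,0,-0.012],0],[0.3,[0,0,-0.012],0]], "grip_force": 20}}

```text
t: 4.85
position: [0.473, -0.2851, 0.0058]
tcp_rot: [0.674, 0.739, -0.0, -0.001]
wrist_force: [-0.2, -0.5, -3.1]
width: 0.0554
grip_force: 8.2
```

>>> {"name": "carry_out", "arguments": {"commands": [[0.25,[0,0,0],0],[0.25,[0,0,0],0],[0.25,[0,0,0],0]]}}

```text
t: 5.15
position: [0.4735, -0.2851, 0.0063]
tcp_rot: [0.674, 0.739, 0.0, -0.0]
wrist_force: [0.6, -1.0, -1.9]
width: 0.0536
grip_force: 8.8
```

>>> {"name": "carry_out", "arguments": {"commands": [[0.2,[0,0,0],0],[0.2,[0,0,0],0],[0.2,[0,0,0],0]]}}

```text
t: 5.45
position: [0.4736, -0.2851, 0.0063]
tcp_rot: [0.674, 0.739, 0.0, -0.0]
wrist_force: [-1.1, -0.2, -3.5]
width: 0.051
grip_force: 9.4
```

In the tool's units: -22 mm / 250 = -0.088, -12 mm / 250 = -0.048.

>>> {"name": "carry_out", "arguments": {"commands": [[0.29,[0,0,0],0],[0.29,[0,0,0],0],[0.29,[0,0,-0.02],0],[0.29,[0,0,-0.048],0],[0.29,[0,0,-0.088],0]]}}

```text
t: 5.95
position: [0.4734, -0.285, 0.0288]
tcp_rot: [0.674, 0.739, 0.0, -0.0]
wrist_force: [-0.0, -0.9, -2.3]
width: 0.0552
grip_force: 8.3
```

>>> {"name": "carry_out", "arguments": {"commands": [[0.29,[0,0,0],0],[0.29,[0,0,0],0]]}}

```text
t: 6.15
position: [0.4739, -0.2853, 0.029]
tcp_rot: [0.674, 0.739, 0.0, 0.001]
wrist_force: [-0.1, 0.2, -3.8]
width: 0.0553
grip_force: 8.3
```

```bash
python3 - <<'E'
from st import *
print(*S())
c=cam('wrist');save(c,'pics/w3.png');W=pts(c);H=W[...,2]
for v in list(range(0,150,10)):
    k=np.where((H[v,150:420]>.035))[0]+150
    if len(k)>4: print(v,k.min(),k.max(),W[v,k.min()].round(4),W[v,k.max()].round(4),np.nanmax(H[v,k]).round(4))
E
```

```text
6.15 [ 0.4739 -0.2853  0.029 ] yaw 95.22 w 0.0553 8.298316150903702 [-0.1  0.2 -3.8] [-0.03  0.01 -0.02]
0 260 300 [ 0.4579 -0.1796  0.0562] [ 0.4712 -0.1785  0.0567] 0.0629
10 260 300 [ 0.4582 -0.1825  0.0563] [ 0.4715 -0.1816  0.0573] 0.0632
20 260 300 [ 0.4584 -0.1856  0.0567] [ 0.4718 -0.1846  0.0575] 0.0628
30 260 300 [ 0.4587 -0.1887  0.0571] [ 0.4721 -0.1873  0.0565] 0.0632
40 260 300 [ 0.4588 -0.1913  0.0557] [ 0.4724 -0.1906  0.0577] 0.0632
50 261 300 [ 0.4595 -0.1948  0.0575] [ 0.4728 -0.1932  0.0558] 0.063
60 261 300 [ 0.4596 -0.1976  0.0557] [ 0.4732 -0.1963  0.0556] 0.0639
70 261 299 [ 0.46   -0.2012  0.0577] [ 0.4731 -0.1996  0.056 ] 0.0624
80 261 299 [ 0.4601 -0.2042  0.0566] [ 0.4735 -0.2029  0.0562] 0.0627
90 261 299 [ 0.4604 -0.2075  0.0568] [ 0.4738 -0.2062  0.0561] 0.0626
100 261 299 [ 0.4605 -0.2108  0.0558] [ 0.4742 -0.2096  0.0564] 0.0634
110 232 328 [ 0.452  -0.2157  0.0667] [ 0.4834 -0.2129  0.0674] 0.0704
120 230 330 [ 0.4516 -0.2189  0.0669] [ 0.4846 -0.2159  0.0665] 0.0715
130 230 330 [ 0.4516 -0.2221  0.0661] [ 0.485  -0.2191  0.0669] 0.0716
140 231 330 [ 0.4519 -0.2254  0.0652] [ 0.4857 -0.2223  0.0651] 0.0709
```

View pics/w3.png

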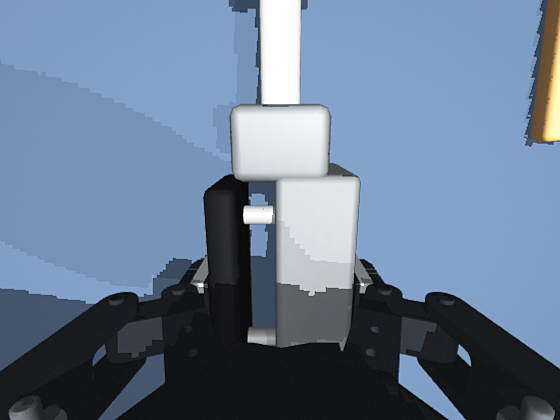

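The view shows the reacher held level between the pads, shaft at columns 260–300. Its pose in the hand has not changed.

In the tool's units: 115 mm / 250 = 0.46, 90 mm / 250 = 0.36, 18.2 degrees / 360 = 0.0506.

>>> {"name": "carry_out", "arguments": {"commands": [[0.29,[0.06,0.036,0],0.0069],[0.29,[0.152,0.088,0],0.0181],[0.29,[0.256,0.144,0],0.0292],[0.29,[0.36,0.204,0],0.0403],[0.29,[0.46,0.26,0],0.0506]]}}

```text
t: 6.7
position: [0.5279, -0.1633, 0.028]
tcp_rot: [0.783, 0.622, -0.0, -0.0]
wrist_force: [0.2, 0.0, -3.5]
width: 0.0552
grip_force: 8.3
```

In the tool's units: 138 mm / 250 = 0.552, 115 mm / 250 = 0.46.

>>> {"name": "carry_out", "arguments": {"commands": [[0.29,[0.108,0.024,0],0],[0.29,[0.216,0.044,0],0],[0.29,[0.34,0.072,0],0],[0.29,[0.46,0.096,0],0],[0.29,[0.552,0.112,0],0]]}}

```text
t: 7.2
position: [0.5864, -0.034, 0.0279]
tcp_rot: [0.782, 0.623, 0.0, -0.001]
wrist_force: [0.3, -0.4, -2.5]
width: 0.0551
grip_force: 8.3
```

In the tool's units: 20 mm / 250 = 0.08, 12 mm / 250 = 0.048.

>>> {"name": "carry_out", "arguments": {"commands": [[0.29,[0.048,0.008,0],0],[0.29,[0.08,0.016,0],0],[0.29,[0.08,0.016,0],0],[0.29,[0.08,0.016,0],0],[0.29,[0.08,0.016,0],0]]}}

```text
t: 7.7
position: [0.5941, -0.0198, 0.0282]
tcp_rot: [0.783, 0.622, -0.0, 0.0]
wrist_force: [-0.7, -0.4, -3.3]
width: 0.0552
grip_force: 8.3
```

```bash
python3 - <<'E'
from st import *
from fit import circ
print(*S())
for n in('scene','side'):
    c=cam(n);save(c,f'pics/{n}1.png');W=pts(c);np.savez(n+'1.npz',W=W,img=c['img']);p=W.reshape(-1,3)
    m=(abs(p[:,0]-.664)<.04)&(p[:,1]>.265)&(p[:,1]<.35)&(p[:,2]>.02)&(p[:,2]<.07);print(n,circ(p[m],.023,[.664,.309]))
E
```

```text
7.7 [ 0.5941 -0.0198  0.0282] yaw 76.9 w 0.0552 8.310360163450241 [-0.7 -0.4 -3.3] [-0.03 -0.    0.05]
scene (array([0.665 , 0.3086]), np.float64(0.0007))
side (array([0.664, 0.309]), np.float64(nan))
  return _methods._mean(a, axis=axis, dtype=dtype,
  ret = ret.dtype.type(ret / rcount)
```

View pics/side1.png

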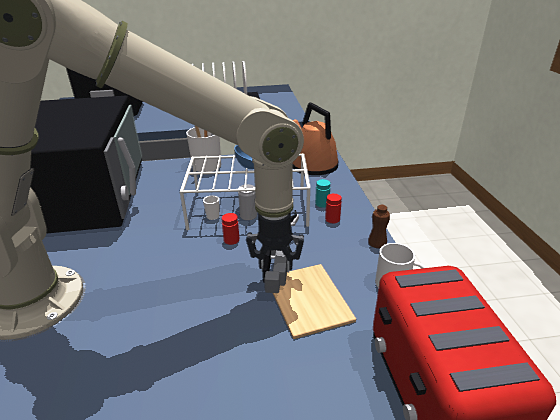

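The side view shows the arm at (275,200) hiding the jar, so I'll use the scene camera for the insertion.

In the tool's units: 80 mm / 250 = 0.32, 60 mm / 250 = 0.24.

>>> {"name": "carry_out", "arguments": {"commands": [[0.29,[0.08,0,0],0],[0.29,[0.16,0,0],0],[0.29,[0.24,0,0.016],0],[0.29,[0.32,0,0.032],0],[0.29,[0.32,0,0.048],0]]}}

```text
t: 8.3
position: [0.6126, 0.0641, 0.0165]
tcp_rot: [0.781, 0.624, 0.001, -0.001]
wrist_force: [0.6, 0.1, -3.0]
width: 0.0551
grip_force: 8.3
```

>>> {"name": "carry_out", "arguments": {"commands": [[0.29,[0,0,0],0],[0.29,[0,0,0],0]]}}

```text
t: 8.5
position: [0.6123, 0.0584, 0.0162]
tcp_rot: [0.783, 0.622, -0.0, 0.0]
wrist_force: [0.6, -0.7, -3.0]
width: 0.0555
grip_force: 8.3
```

```bash
python3 - <<'E'
from st import *
from fit import circ
print(*S())
c=cam('scene');W=pts(c);p=W.reshape(-1,3);np.savez('scene2.npz',W=W,img=c['img'])
m=(abs(p[:,0]-.664)<.04)&(p[:,1]>.27)&(p[:,1]<.35)&(p[:,2]>.02)&(p[:,2]<.07);print(circ(p[m],.023,[.664,.309]))
m=(abs(p[:,0]-.64)<.09)&(p[:,1]>.2)&(p[:,1]<.285)&(p[:,2]>.02)&(p[:,2]<.075)
T=np.array([*status.read_state()['position'][:2]]);a=np.radians(76.9);d=np.array([np.cos(a),np.sin(a)]);e=np.array([-d[1],d[0]])
q=p[m];X=(q[:,:2]-T)@d;Y=(q[:,:2]-T)@e
for x0 in range(140,240,10):
    k=(X*1000>=x0)&(X*1000<x0+10)
    if k.sum(): print(x0,k.sum(),(np.percentile(Y[k],[0,25,50,75,100])*1000).round(1),(np.percentile(q[k,2],[0,50,100])*1000).round())
print('jar in tool', (np.array([.665,.3095])-T)@d,(np.array([.665,.3095])-T)@e)
print('tin', (np.array([.55,.2835])-T)@d,(np.array([.55,.2835])-T)@e)
I=cv2.resize(c['img'][150:350,240:500],None,fx=3,fy=3,interpolation=cv2.INTER_CUBIC);cv2.imwrite('pics/sc2.png',I[...,::-1])
E
```

```text
8.5 [0.6123 0.0584 0.0162] yaw 76.93 w 0.0555 8.31930086016655 [ 0.6 -0.7 -3. ] [-0.03 -0.   -0.01]
(array([0.6648, 0.3087]), np.float64(0.0007))
140 19 [-12.2   1.6   7.4  13.6  19.6] [50. 53. 56.]
150 65 [-20.9 -11.1  -2.7   8.1  19.3] [49. 53. 56.]
160 191 [-80.4 -73.7  -9.6   6.4  33.6] [21. 47. 75.]
170 35 [-40.8 -36.6  18.7  27.6  38.7] [38. 46. 50.]
180 53 [-42.3 -36.8  26.4  30.5  91.4] [27. 45. 71.]
190 70 [-45.1 -35.6  34.3  39.7  88.4] [22. 51. 74.]
200 92 [-47.9 -41.8  39.7  84.6  87.8] [21. 51. 74.]
210 53 [-48.6 -41.2 -40.  -38.7  87.6] [20. 43. 71.]
220 19 [-40.8 -38.9 -37.3   0.9  39.6] [28. 49. 57.]
jar in tool 0.25658257190988193 0.005755442406102992
tin 0.20519429640538825 0.11186974464983569
```

View pics/sc2.png

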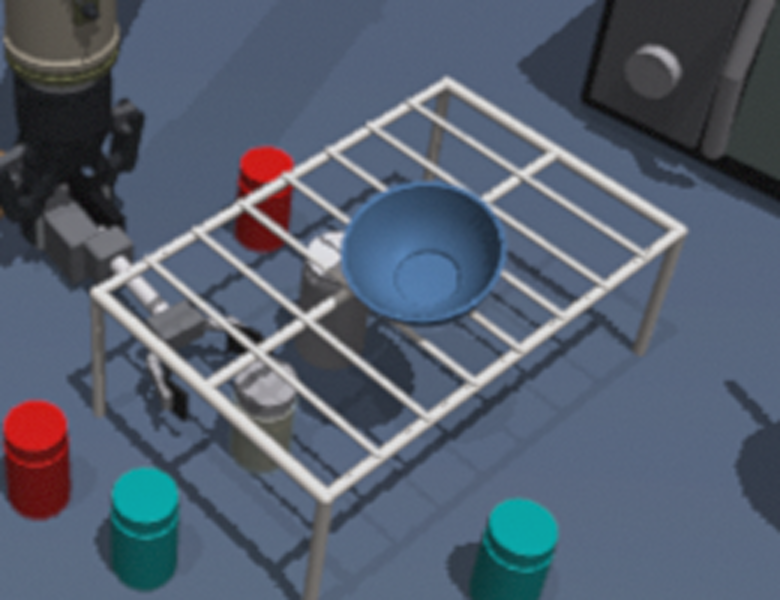

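The enlarged scene view shows the open jaws under the shelf at (165,400) and (245,335), on either side of the line to the steel-lidded jar at (262,415). The leg at (97,350) is already passed.

In the tool's units: 50 mm / 250 = 0.2, 45 mm / 250 = 0.18.

>>> {"name": "carry_out", "arguments": {"commands": [[0.29,[0.04,0.004,0],0],[0.29,[0.088,0.004,0],0],[0.29,[0.136,0.004,0],0],[0.29,[0.18,0.004,0],0],[0.29,[0.2,0.004,0],0]]}}

```text
t: 9.05
position: [0.6246, 0.1115, 0.0164]
tcp_rot: [0.782, 0.624, 0.0, -0.0]
wrist_force: [0.4, 0.2, -3.2]
width: 0.0549
grip_force: 8.3
```

>>> {"name": "carry_out", "arguments": {"commands": [[0.29,[0,0,0],0],[0.29,[0,0,0],0],[0.29,[0,0,0],0]]}}

```text
t: 9.35
position: [0.6246, 0.1076, 0.0162]
tcp_rot: [0.783, 0.622, -0.0, 0.0]
wrist_force: [0.3, -0.0, -3.9]
width: 0.055
grip_force: 8.3
```

```bash
python3 - <<'E'
from st import *
from fit import circ
print(*S())
c=cam('scene');W=pts(c);p=W.reshape(-1,3)
m=(abs(p[:,0]-.664)<.027)&(p[:,1]>.28)&(p[:,1]<.35)&(p[:,2]>.066)&(p[:,2]<.085);print(circ(p[m],.023,[.664,.309]))
T=np.array([*status.read_state()['position'][:2]]);a=np.radians(76.9);d=np.array([np.cos(a),np.sin(a)]);e=np.array([-d[1],d[0]])
print('jar in tool', (np.array([.665,.3095])-T)@d,(np.array([.665,.3095])-T)@e)
E
```

```text
9.35 [0.6246 0.1076 0.0162] yaw 76.98 w 0.055 8.311624825000763 [ 0.3 -0.  -3.9] [-0.09 -0.01  0.  ]
(array([0.6606, 0.3098]), np.float64(0.0045))
jar in tool 0.20578782005467133 0.0064431945354010926
```

>>> {"name": "carry_out", "arguments": {"commands": [[0.25,[0,0,0],0],[0.21,[0,0,0],0],[0.17,[0,0,0],0],[0.14,[0,0,0],0],[0.11,[0,0,0],0]], "grip_force": 24}}

```text
t: 9.9
position: [0.6246, 0.1086, 0.0163]
tcp_rot: [0.782, 0.623, 0.0, -0.0]
wrist_force: [0.2, 0.7, -2.7]
width: 0.0476
grip_force: 10.5
```

>>> {"name": "carry_out", "arguments": {"commands": [[0.08,[0,0,0],0],[0.05,[0,0,0],0],[0.0,[0,0,0],0],[-0.1,[0,0,0],0],[-0.3,[0,0,0],0]]}}

```text
t: 10.4
position: [0.6245, 0.1086, 0.0163]
tcp_rot: [0.782, 0.623, -0.0, -0.0]
wrist_force: [-1.8, -0.3, -2.8]
width: 0.0457
grip_force: 25.3
```

>>> {"name": "carry_out", "arguments": {"commands": [[-1,[0,0,0],0],[-1,[0,0,0],0],[-1,[0,0,0],0],[-1,[0,0,0],0],[-1,[0,0,0],0]]}}

```text
t: 10.9
position: [0.6246, 0.1086, 0.0163]
tcp_rot: [0.782, 0.623, 0.0, -0.0]
wrist_force: [-1.7, -1.1, -1.2]
width: 0.0457
grip_force: 25.3
```

In the tool's units: -20 mm / 250 = -0.08, -17 mm / 250 = -0.068.

>>> {"name": "carry_out", "arguments": {"commands": [[-1,[0,0,-0.012],0],[-1,[0,0,-0.028],0],[-1,[0,0,-0.048],0],[-1,[0,0,-0.068],0],[-1,[0,0,-0.08],0]]}}

```text
t: 11.4
position: [0.625, 0.1087, 0.0373]
tcp_rot: [0.782, 0.623, 0.0, 0.0]
wrist_force: [-0.5, 0.4, -4.3]
width: 0.0457
grip_force: 25.3
```

In the tool's units: -40 mm / 250 = -0.16, -28 mm / 250 = -0.112.

>>> {"name": "carry_out", "arguments": {"commands": [[-1,[0,0,0],0],[-1,[-0.024,0,0],0],[-1,[-0.064,0,0],0],[-1,[-0.112,0,0],0],[-1,[-0.16,0,0],0]]}}

```text
t: 11.9
position: [0.6152, 0.0677, 0.0361]
tcp_rot: [0.783, 0.622, -0.0, 0.0]
wrist_force: [0.3, 0.1, -5.4]
width: 0.0454
grip_force: 25.3
```

```bash
python3 - <<'E'
from st import *
from fit import circ
print(*S())
c=cam('scene');W=pts(c);p=W.reshape(-1,3)
m=(abs(p[:,0]-.655)<.027)&(p[:,1]>.24)&(p[:,1]<.32)&(p[:,2]>.088)&(p[:,2]<.11);print(m.sum(),np.median(p[m],0),p[m].std(0))
I=cv2.resize(c['img'][150:350,240:500],None,fx=3,fy=3,interpolation=cv2.INTER_CUBIC);cv2.imwrite('pics/sc3.png',I[...,::-1])
E
```

```text
11.9 [0.6152 0.0677 0.0361] yaw 76.98 w 0.0454 25.31448930501938 [ 0.3  0.1 -5.4] [-0.31  0.08 -0.07]
254 [0.66353734 0.27135011 0.09859234] [0.01273861 0.01083566 0.00309912]
```

View pics/sc3.png

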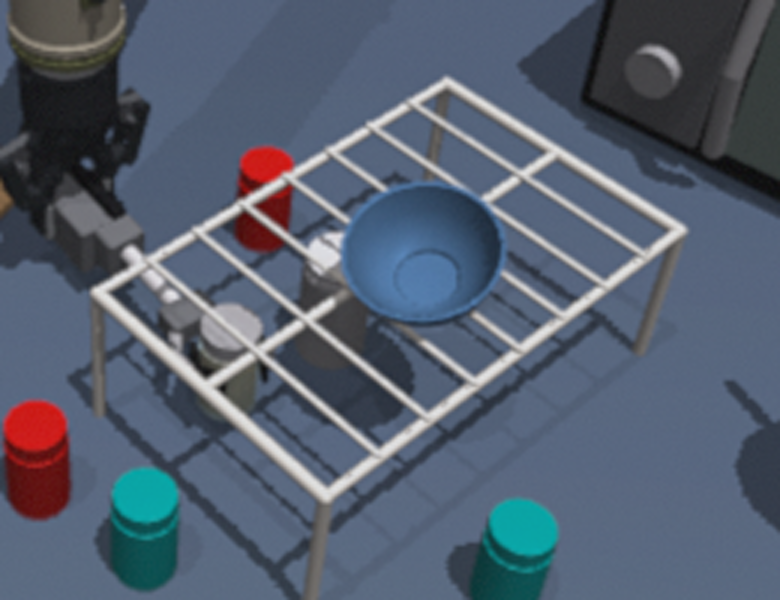

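The view shows the jar upright in the jaws at (230,355), lifted and still under the shelf, with the tin, cup and bowl untouched.

In the tool's units: -120 mm / 250 = -0.48, -95 mm / 250 = -0.38.

>>> {"name": "carry_out", "arguments": {"commands": [[-1,[-0.08,0,0],0],[-1,[-0.18,0,0],0],[-1,[-0.28,0,0],0],[-1,[-0.38,0,0],0],[-1,[-0.48,0,0],0]]}}

```text
t: 12.45
position: [0.5883, -0.049, 0.0364]
tcp_rot: [0.783, 0.622, 0.0, 0.0]
wrist_force: [0.7, 0.3, -3.9]
width: 0.0456
grip_force: 25.3
```

In the tool's units: -125 mm / 250 = -0.5, -100 mm / 250 = -0.4.

>>> {"name": "carry_out", "arguments": {"commands": [[-1,[-0.1,0,-0.016],0],[-1,[-0.2,0.04,-0.032],0],[-1,[-0.3,0.1,-0.032],0],[-1,[-0.4,0.16,-0.032],0],[-1,[-0.5,0.2,-0.032],0]]}}

```text
t: 12.95
position: [0.6097, -0.1824, 0.0446]
tcp_rot: [0.783, 0.622, 0.0, 0.0]
wrist_force: [0.2, 0.4, -4.3]
width: 0.0454
grip_force: 26.0
```

In the tool's units: -103 mm / 250 = -0.412, -92 mm / 250 = -0.368.

>>> {"name": "carry_out", "arguments": {"commands": [[-1,[-0.1,0.032,0],0],[-1,[-0.2,0.06,0],0],[-1,[-0.3,0.088,0],0],[-1,[-0.368,0.108,0],0],[-1,[-0.412,0.12,0],0]]}}

```text
t: 13.45
position: [0.6149, -0.2899, 0.0441]
tcp_rot: [0.783, 0.622, -0.0, 0.0]
wrist_force: [0.2, 0.5, -4.1]
width: 0.0455
grip_force: 26.0
```

>>> {"name": "carry_out", "arguments": {"commands": [[-1,[0,0,0],0],[-1,[0,0,0],0],[-1,[0,0,0],0]]}}

```text
t: 13.75
position: [0.616, -0.2851, 0.0443]
tcp_rot: [0.782, 0.624, 0.001, -0.001]
wrist_force: [0.1, -0.1, -4.1]
width: 0.0452
grip_force: 26.0
```

```bash
python3 - <<'E'
from st import *
from fit import circ
print(*S())
for n in('scene','side'):
    c=cam(n);W=pts(c);p=W.reshape(-1,3)
    m=(abs(p[:,0]-.66)<.05)&(abs(p[:,1]+.09)<.06)&(p[:,2]>.095)&(p[:,2]<.12);print(n,m.sum(),np.median(p[m],0).round(4),p[m,2].max())
    if m.sum()>20:
        q=p[m];A=np.c_[q[:,:2]-q[:,:2].mean(0),np.ones(len(q))];print('lid slope',np.linalg.lstsq(A,q[:,2],rcond=None)[0].round(4))
    m=(abs(p[:,0]-.66)<.04)&(abs(p[:,1]+.09)<.05)&(p[:,2]>.06)&(p[:,2]<.10);print(circ(p[m],.023,[.66,-.09]))
    save(c,f'pics/{n}4.png')
    if n=='side': cv2.imwrite('pics/sd4.png',cv2.resize(c['img'][180:400,180:460],None,fx=2.7,fy=2.7)[...,::-1])
E
```

```text
13.75 [ 0.616  -0.2851  0.0443] yaw 77.17 w 0.0452 25.971749424934387 [ 0.1 -0.1 -4.1] [-0.25  0.07  0.  ]
scene 213 [ 0.6615 -0.0785  0.1067] 0.11104168316927454
lid slope [-0.0664 -0.1111  0.1054]
(array([ 0.6603, -0.0864]), np.float64(0.004))
  return _methods._mean(a, axis=axis, dtype=dtype,
  ret = um.true_divide(
Traceback (most recent call last):
ValueError: zero-size array to reduction operation maximum which has no identity
```

```bash
cat > lid.py <<'E'
from st import *
def lid(x,y,zmin=.085):
    c=cam('scene');W=pts(c);p=W.reshape(-1,3)
    m=(np.hypot(p[:,0]-x,p[:,1]-y)<.03)&(p[:,2]>zmin)&(p[:,2]<.125);q=p[m];k=np.ones(len(q),bool)
    q=q[q[:,2]>np.percentile(q[:,2],40)];k=np.ones(len(q),bool)
    for _ in range(15):
        A=np.c_[q[:,:2]-[x,y],np.ones(len(q))];s=np.linalg.lstsq(A[k],q[k,2],rcond=None)[0];k=abs(A@s-q[:,2])<.0025
    print(k.sum(),len(q),'slope',s.round(4),'mean',q[k].mean(0).round(4),'range',np.ptp(q[k],0).round(3)); return c
E
python3 - <<'E'
from lid import *
print(*S())
c=lid(.661,-.084)
W=pts(c);p=W.reshape(-1,3)
# shaft pitch
a=np.radians(77.1);d=np.array([np.cos(a),np.sin(a)]);T=status.read_state()['position'][:2]
X=(p[:,:2]-T)@d;Y=(p[:,:2]-T)@[-d[1],d[0]]
for x0 in(30,50,60,85,100,115,130,145,155):
    m=(abs(X*1000-x0)<5)&(abs(Y)<.012)&(p[:,2]>.03);print(x0,m.sum(),np.percentile(p[m,2],90).round(4) if m.sum() else '')
cv2.imwrite('pics/sc4.png',cv2.resize(c['img'][110:260,150:350],None,fx=4,fy=4,interpolation=cv2.INTER_CUBIC)[...,::-1])
E
```

```text
13.85 [ 0.616  -0.2856  0.0445] yaw 77.15 w 0.0453 25.969517827033997 [ 0.5 -0.4 -3.7] [-0.28  0.12  0.03]
149 170 slope [ 0.0303 -0.0238  0.1073] mean [ 0.6578 -0.0829  0.1072] range [0.044 0.041 0.006]
30 99 0.4541
50 450 0.4499
60 63 0.4244
85 12 0.0766
100 13 0.0765
115 11 0.0755
130 15 0.0768
145 15 0.0818
155 16 0.0817
```

View pics/sc4.png

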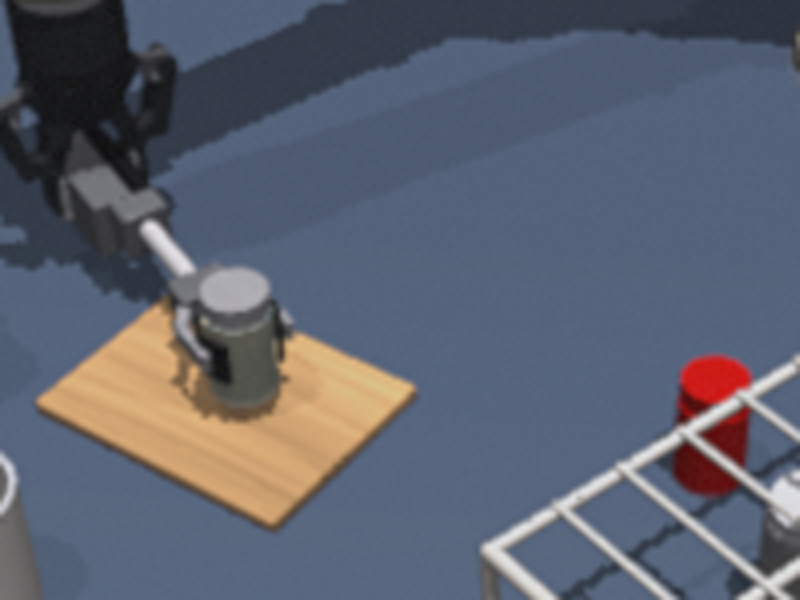

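The view shows the jar upright in the jaws above the middle of the board, lid at (235,290), bottom about 16 mm above the board by measurement.

In the tool's units: 13 mm / 250 = 0.052, 12 mm / 250 = 0.048.

>>> {"name": "carry_out", "arguments": {"commands": [[-1,[0,0,0.012],0],[-1,[0,0,0.024],0],[-1,[0,0,0.036],0],[-1,[0,0,0.048],0],[-1,[0,0,0.052],0]]}}

```text
t: 14.4
position: [0.6151, -0.2873, 0.0306]
tcp_rot: [0.782, 0.623, -0.0, -0.0]
wrist_force: [-0.5, 1.0, -4.8]
width: 0.0449
grip_force: 26.0
```

In the tool's units: 0.5 mm / 250 = 0.002.

>>> {"name": "carry_out", "arguments": {"commands": [[-1,[0,0,0],0],[-1,[0,0,0.002],0],[-1,[0,0,0.002],0]]}}

```text
t: 14.7
position: [0.6156, -0.2875, 0.0309]
tcp_rot: [0.782, 0.623, 0.0, 0.0]
wrist_force: [-0.1, -0.7, -3.7]
width: 0.0454
grip_force: 26.0
```

```bash
python3 - <<'E'
from lid import *
print(*S()); lid(.659,-.083,.07);print(*S())
E
```

```text
14.7 [ 0.6156 -0.2875  0.0309] yaw 77.03 w 0.0454 25.952049493789673 [-0.1 -0.7 -3.7] [-0.31  0.06  0.02]
147 181 slope [-0.0062 -0.0231  0.0932] mean [ 0.6585 -0.0846  0.0932] range [0.044 0.044 0.006]
14.75 [ 0.6156 -0.2875  0.0309] yaw 77.03 w 0.0454 25.95402717590332 [-0.2  0.7 -4.4] [-0.3   0.04 -0.02]
```

In the tool's units: 1 mm / 250 = 0.004, 0.5 mm / 250 = 0.002.

>>> {"name": "carry_out", "arguments": {"commands": [[-1,[0,0,0.002],0],[-1,[0,0,0.004],0],[-1,[0,0,0.004],0]]}}

```text
t: 15.05
position: [0.6154, -0.2874, 0.0297]
tcp_rot: [0.782, 0.623, 0.0, -0.0]
wrist_force: [-0.0, 0.3, -3.7]
width: 0.0451
grip_force: 26.0
```

```bash
python3 st.py
```

```text
15.05 [ 0.6154 -0.2874  0.0297] yaw 77.03 w 0.0451 25.95172494649887 [-0.   0.3 -3.7] [-0.34  0.04 -0.04]
```

In the tool's units: 0.5 mm / 250 = 0.002.

>>> {"name": "carry_out", "arguments": {"commands": [[-1,[0,0,0.002],0],[-1,[0,0,0.002],0],[-1,[0,0,0.002],0]]}}

```text
t: 15.35
position: [0.6155, -0.2875, 0.0294]
tcp_rot: [0.782, 0.623, 0.0, 0.0]
wrist_force: [0.1, -0.2, -4.9]
width: 0.0453
grip_force: 26.1
```

```bash
python3 st.py
```

```text
15.35 [ 0.6155 -0.2875  0.0294] yaw 77.03 w 0.0453 26.052555441856384 [ 0.1 -0.2 -4.9] [-0.22  0.01  0.03]
```

In the tool's units: 0.5 mm / 250 = 0.002.

>>> {"name": "carry_out", "arguments": {"commands": [[-1,[0,0,0.002],0],[-1,[0,0,0.002],0],[-1,[0,0,0.002],0]]}}

```text
t: 15.65
position: [0.6156, -0.2876, 0.029]
tcp_rot: [0.782, 0.623, 0.0, 0.0]
wrist_force: [-0.8, 0.2, -4.0]
width: 0.0455
grip_force: 26.4
```

```bash
python3 st.py
```

```text
15.65 [ 0.6156 -0.2876  0.029 ] yaw 77.02 w 0.0455 26.413981318473816 [-0.8  0.2 -4. ] [-0.08  0.07 -0.05]
```

In the tool's units: 0.4 mm / 250 = 0.0016.

>>> {"name": "carry_out", "arguments": {"commands": [[0.0,[0,0,0.0016],0],[0.05,[0,0,0.0016],0],[0.08,[0,0,0.0016],0],[0.1,[0,0,0.0016],0],[0.13,[0,0,0.0016],0]]}}

```text
t: 16.15
position: [0.6155, -0.2872, 0.0283]
tcp_rot: [0.782, 0.623, 0.0, -0.0]
wrist_force: [0.6, -0.3, -2.7]
width: 0.0481
grip_force: 10.3
```

>>> {"name": "carry_out", "arguments": {"commands": [[0.16,[0,0,0],0],[0.2,[0,0,0],0],[0.24,[0,0,0],0],[0.29,[0,0,0],0],[0.29,[0,0,0],0]]}}

```text
t: 16.65
position: [0.6155, -0.2874, 0.0284]
tcp_rot: [0.782, 0.623, 0.0, -0.0]
wrist_force: [0.0, 0.2, -2.9]
width: 0.0553
grip_force: 8.3
```

```bash
python3 - <<'E'
from lid import *
print(*S()); c=lid(.659,-.083,.07)
W=pts(c);p=W.reshape(-1,3);a=np.radians(77.);d=np.array([np.cos(a),np.sin(a)]);T=status.read_state()['position'][:2]
X=(p[:,:2]-T)@d;Y=(p[:,:2]-T)@[-d[1],d[0]]
for x0 in range(165,225,10):
    m=(abs(X*1000-x0)<5)&(abs(Y)<.06)&(p[:,2]>.035)&(p[:,2]<.075)
    if m.sum():print(x0,m.sum(),np.sort(Y[m]*1000).round(0)[[0,len(Y[m])//4,len(Y[m])//2,-1]])
j=(np.array([.6585,-.0846])-T);print('jar',j@d,j@[-d[1],d[0]])
E
```

```text
16.65 [ 0.6155 -0.2874  0.0284] yaw 77.03 w 0.0553 8.307506293058395 [ 0.   0.2 -2.9] [-0.    0.03 -0.03]
144 162 slope [-0.0158 -0.0238  0.0919] mean [ 0.6594 -0.0844  0.0919] range [0.042 0.044 0.006]
165 58 [-38. -19. -15.  -5.]
175 11 [-38. -34. -32.  -6.]
185 19 [-41. -39. -29.  39.]
195 48 [-45. -35.  34.  42.]
205 59 [-49. -42. -19.  48.]
215 103 [-49. -35. -16.  47.]
jar 0.20731475837191682 0.003735148177100336
```

In the tool's units: -72 mm / 250 = -0.288, -50 mm / 250 = -0.2.

>>> {"name": "carry_out", "arguments": {"commands": [[0.29,[-0.02,-0.004,0],0],[0.29,[-0.06,-0.008,0],0],[0.29,[-0.12,-0.008,0],0],[0.29,[-0.2,-0.008,0],0],[0.29,[-0.288,-0.008,0],0]]}}

```text
t: 17.2
position: [0.5967, -0.3592, 0.0284]
tcp_rot: [0.783, 0.623, -0.0, 0.0]
wrist_force: [0.3, -0.5, -3.8]
width: 0.0551
grip_force: 8.3
```

In the tool's units: -45 mm / 250 = -0.18, -38 mm / 250 = -0.152.

>>> {"name": "carry_out", "arguments": {"commands": [[0.29,[-0.08,0,0],0],[0.29,[-0.132,0,0],0],[0.29,[-0.152,-0.04,0],0],[0.29,[-0.152,-0.1,0],0],[0.29,[-0.152,-0.18,0],0]]}}

```text
t: 17.7
position: [0.5448, -0.3831, 0.0282]
tcp_rot: [0.782, 0.623, 0.001, -0.0]
wrist_force: [0.2, 0.2, -2.6]
width: 0.0552
grip_force: 8.3
```

In the tool's units: -92 mm / 250 = -0.368, -82 mm / 250 = -0.328, -15 degrees / 360 = -0.0417.

>>> {"name": "carry_out", "arguments": {"commands": [[0.29,[0,-0.088,0],-0.0083],[0.29,[0.04,-0.18,0],-0.0167],[0.29,[0.12,-0.26,0],-0.025],[0.29,[0.2,-0.328,0],-0.0333],[0.29,[0.28,-0.368,0],-0.0417]]}}

```text
t: 18.2
position: [0.4693, -0.2937, 0.0285]
tcp_rot: [0.694, 0.72, -0.0, -0.0]
wrist_force: [-0.9, -0.6, -3.1]
width: 0.0552
grip_force: 8.3
```

In the tool's units: 17 mm / 250 = 0.068, 15 mm / 250 = 0.06.

>>> {"name": "carry_out", "arguments": {"commands": [[0.29,[0,0,0],0],[0.29,[0,0,0.02],0],[0.29,[0,0,0.04],0],[0.29,[0,0,0.06],0],[0.29,[0,0,0.068],0]]}}

```text
t: 18.7
position: [0.4705, -0.2955, 0.0103]
tcp_rot: [0.695, 0.719, -0.0, -0.001]
wrist_force: [-0.6, 0.2, -4.5]
width: 0.0551
grip_force: 8.3
```

```bash
python3 - <<'E'
from lid import *
print(*S()); c=lid(.659,-.083,.07)
cv2.imwrite('pics/sc5.png',cv2.resize(c['img'][90:260,130:350],None,fx=3.5,fy=3.5,interpolation=cv2.INTER_CUBIC)[...,::-1])
E
```

```text
18.7 [ 0.4705 -0.2955  0.0103] yaw 91.97 w 0.0551 8.297291100025177 [-0.6  0.2 -4.5] [ 0.02  0.04 -0.02]
138 162 slope [0.0025 0.007  0.0917] mean [ 0.6583 -0.0844  0.0917] range [0.044 0.044 0.005]
```

View pics/sc5.png

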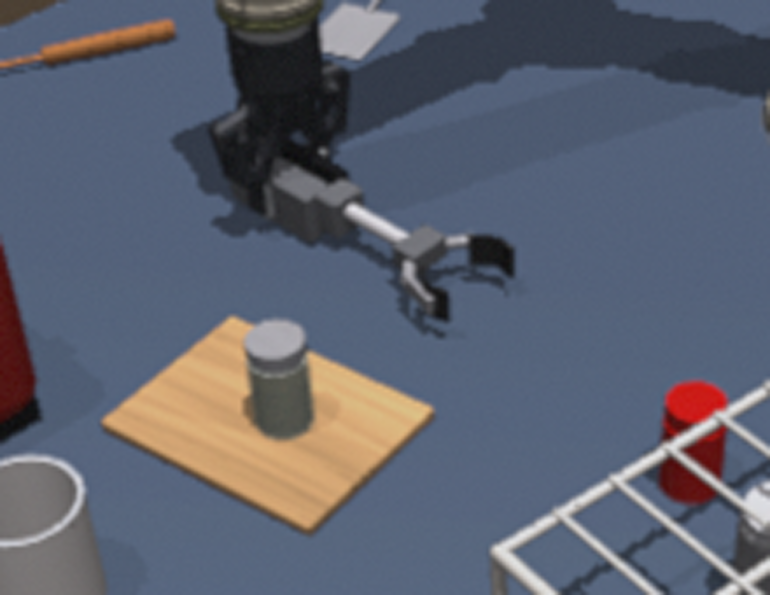

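The view shows the jar standing upright and free on the board at (280,380), and the reacher with open jaws clear of it, about 6 mm above the worktop. I'll lower it, release, and lift the gripper away.

>>> {"name": "carry_out", "arguments": {"commands": [[0.29,[0,0,0.008],0],[0.29,[0,0,0.016],0],[0.29,[0,0,0.02],0],[0.29,[0,0,0.022],0],[0.29,[0,0,0.022],0]]}}

```text
t: 19.25
position: [0.4711, -0.2953, 0.0059]
tcp_rot: [0.694, 0.719, 0.0, -0.0]
wrist_force: [-0.3, 0.2, -3.7]
width: 0.0551
grip_force: 8.3
```

>>> {"name": "carry_out", "arguments": {"commands": [[0.33,[0,0,0],0],[0.4,[0,0,0],0],[0.6,[0,0,0],0],[1,[0,0,0],0],[1,[0,0,0],0]]}}

```text
t: 19.75
position: [0.4712, -0.2953, 0.0061]
tcp_rot: [0.694, 0.719, 0.0, 0.0]
wrist_force: [0.1, -0.6, -0.3]
width: 0.0853
grip_force: 0.0
```

In the tool's units: -100 mm / 250 = -0.4, -60 mm / 250 = -0.24.

>>> {"name": "carry_out", "arguments": {"commands": [[1,[0,0,0],0],[1,[0,0,-0.04],0],[1,[0,0,-0.12],0],[1,[0,0,-0.24],0],[1,[0,0,-0.4],0]]}}

```text
t: 20.25
position: [0.47, -0.2946, 0.1063]
tcp_rot: [0.694, 0.72, -0.0, -0.001]
wrist_force: [-0.3, -0.2, 0.0]
width: 0.0853
grip_force: 0.0
```

In the tool's units: -40 mm / 250 = -0.16.

>>> {"name": "carry_out", "arguments": {"commands": [[1,[0,0,-0.16],0],[1,[0,0,-0.16],0],[1,[0,0,-0.16],0],[1,[0,0,-0.16],0],[1,[0,0,-0.16],0]]}}

```text
t: 20.75
position: [0.4703, -0.2948, 0.1447]
tcp_rot: [0.694, 0.72, -0.0, -0.001]
wrist_force: [0.6, -0.1, 0.3]
width: 0.0856
grip_force: 0.0
```

```bash
python3 - <<'E'
from lid import *
print(*S()); lid(.659,-.083,.07)
c=cam('wrist');save(c,'pics/w9.png');W=pts(c);H=W[...,2]
for v in range(20,260,15):
    k=np.where((H[v,200:380]>.02)&(H[v,200:380]<.06))[0]+200
    if len(k)>3: print(v,W[v,k.min()].round(3),W[v,k.max()].round(3),np.nanmax(H[v,k]).round(4))
E
```

```text
20.75 [ 0.4703 -0.2948  0.1447] yaw 92.03 w 0.0856 0.0 [ 0.6 -0.1  0.3] [0.03 0.01 0.  ]
144 162 slope [-0.0064 -0.0321  0.092 ] mean [ 0.659  -0.0838  0.092 ] range [0.042 0.044 0.005]
20 [ 0.448 -0.152  0.04 ] [ 0.487 -0.151  0.04 ] 0.0428
35 [ 0.461 -0.16   0.033] [ 0.474 -0.159  0.033] 0.0385
50 [ 0.462 -0.17   0.034] [ 0.475 -0.169  0.032] 0.0374
65 [ 0.462 -0.18   0.031] [ 0.475 -0.18   0.031] 0.037
80 [ 0.462 -0.191  0.032] [ 0.476 -0.191  0.031] 0.0386
95 [ 0.463 -0.202  0.033] [ 0.476 -0.201  0.029] 0.0372
110 [ 0.463 -0.213  0.031] [ 0.476 -0.213  0.033] 0.0379
125 [ 0.454 -0.226  0.044] [ 0.486 -0.224  0.041] 0.0454
140 [ 0.454 -0.237  0.042] [ 0.487 -0.236  0.043] 0.0462
155 [ 0.469 -0.248  0.043] [ 0.499 -0.247  0.042] 0.0463
170 [ 0.444 -0.261  0.042] [ 0.499 -0.259  0.043] 0.0458
185 [ 0.444 -0.273  0.044] [ 0.499 -0.271  0.043] 0.0464
200 [ 0.445 -0.285  0.045] [ 0.499 -0.284  0.043] 0.0462
215 [ 0.445 -0.299  0.043] [ 0.5   -0.297  0.043] 0.0466
230 [ 0.446 -0.312  0.042] [ 0.5   -0.309  0.045] 0.0461
245 [ 0.446 -0.325  0.043] [ 0.501 -0.324  0.042] 0.0461
```

View pics/w9.png

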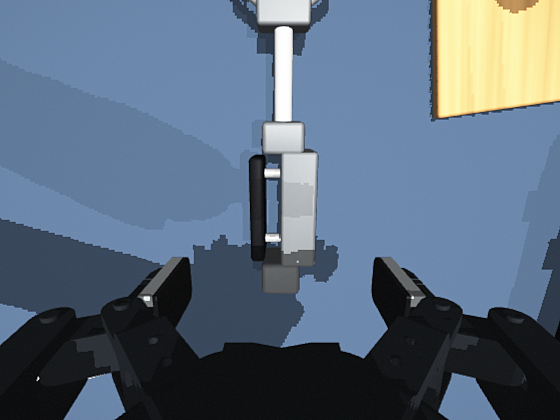

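The wrist view shows the reacher flat on the worktop, shaft at column 283 and trigger fully out at column 258. The board is well clear to the right, and the lid measures level at 0.092 m.

```bash
python3 -c "
from station import order
print(order.close_job())"
```

```text
the job is handed in; nothing more can be done
None
```

I handed the job in at about 21 s. The jar stands upright on the board, the reacher lies flat with its jaws open and well clear of it, and nothing else at the shelf looked moved in the last pictures I took there; the hand-in call gave no verdict.

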